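Open the pressure cap of a bench vessel

TASK

Take the pressure cap off the steel pressure vessel: turn it anticlockwise to its first stop, press it down there against its spring and turn it on past the stop until it comes free, without forcing it. Lift it off and stand it gently, grip bar up, in the shallow round steel dish. Leave the bottle, the sample pot and the small vial where they are.

Things in the scene. Friction and masses are not known exactly. Their poses are not given: they have to be found in the camera images.
- vessel: Round steel pressure vessel, 100 mm across with a 120 mm foot and a small hose port on one side, fixed to the worktop. Origin at the centre of its underside, z up. Its steel bayonet collar, 74 mm across, ends 144 mm above the worktop; how far round the collar is screwed on differs each time and cannot be seen, so the stops must be felt.
- neck (a point): Point on the vessel's upright axis, level with the collar's top, 144 mm above the worktop. A spring plunger in the neck pushes the cap up with 4.5 N at the start, plus 0.9 N for each mm it is pressed down. Pressed at the first stop, the cap goes down 8 mm until solid; it passes under the stop when 5.5 to 7 mm down (about 9 to 11 N).
- cap_grip (a point): Point in the grip bar of the loose black pressure cap (about 0.16 kg), on its axis, half-way up the bar; 30 mm above neck at the start. The bar is 56 mm long along x, 14 mm wide along y and stands 22 mm high (11 mm above and below this point) on the cap's flat 79 mm wide disc. z points up along the cap's axis; the cap looks the same after half a turn.
- cap_lugs (a point): Point between the two lugs of the cap's 40 mm wide stem, 36.5 mm below cap_grip; the stem's foot is 15.5 mm lower. Turned anticlockwise (from above) the lugs meet the hard first stop after 0.25 to 0.85 rad. Only within 0.06 rad of it can the cap be pressed down (before it, 2 mm at most). Kept down, it can rise and lift straight off from 0.54 to 0.65 rad past it; there it meets an end stop.
- dish: Shallow round steel dish, 134 mm across with a 15 mm high sloping rim, fixed to the worktop. Origin at the centre of its underside; its flat inner floor is 5 mm above that and 114 mm across. The cap stands in it on its stem, so that cap_grip is then 57 mm above the worktop.
- bottle: 100 ml bottle with a blue cap, 56 mm across and 105 mm tall, a bystander; origin at the centre of its underside.
- pot: Sample pot with a white lid, 51 mm across and 59 mm tall, a bystander; origin at the centre of its underside.
- amber_vial: Small dark brown vial with a black cap, 22 mm across and 50 mm tall, a bystander; origin at the centre of its underside.
There are look-alikes about, which are no part of the job. Of the things that look like the part that bears cap_grip, the smallest one is meant.

How it is judged:
By the outcome, as a careful person would: the job done as asked, in the order asked, and still so for the second after the job is handed in, with the robot touching nothing.
It also fails if it takes over 64 s, if anything falls off the work surface, if the arm or the gripper's body presses on something with over 40 N, if the wrist force passes 120 N, or if a joint passes its speed limit or range.

ROBOT

A 7-joint arm with a two-finger parallel gripper is mounted at the origin on a cart in front of the work surface, level with it; the furniture and walls round the work are solid. World frame = base frame: x ahead of the robot, y to its left, z up, the work surface at z = 0. Lengths are in m, angles in rad, forces in N, time in s.
With the tool pointing down it reaches from about 0.425 to 0.825 m from the base axis. Payload 3.6 kg.
Tool frame: the origin (TCP) lies between the finger pads; the fingertips stand arm.nose_length ahead of it and the grasp point (between the pads) lies 5 mm behind it (arm.nose_length is the distance from the TCP to the fingertips, in m); z points along the fingers, y is the line along which they close (so a half turn about z gives the same grasp; the last joint's range is limited). The gripper opens to 93 mm and grips with 3 to 60 N. Pads are 15 mm wide; open, the fingers measure 128 mm over their backs; the gripper's body (75 mm by 188 mm) begins 65 mm behind the grasp point.
Start: joints at [-1.298, 0.615, -0.013, 1.423, 0.008, 1.103, -0.04], TCP at [0.192, 0.621, 0.233] pointing down, gripper open.
Joint ranges: [-3.12, 3.12], [-0.3, 2.06], [-1.34, 1.32], [0.26, 2.42], [-1.36, 4.5], [0.01, 1.98], [-2.84, 2.84]. Speed limits (rad/s): [2.79, 2.79, 3.14, 3.14, 3.14, 3.14, 3.14].

INTERFACE

Orientations are given as a rotation vector (axis times angle).
In Python, from cell import readout, cams, hand_in, arm gives the robot as it stands.
- The arm moves only by the tool jog_arm, never from a script. Its argument "moves" is a list of rows, each a list of 7 numbers: the turn, a rotation vector about the tool's x, y, z in rad, then the shift along the tool's x, y, z in m, then the closure, from 0 (fully open) to 1 (shut). A call has 1 to 12 rows; each row shifts and turns the commanded pose from where the row before left it, along the tool's axes as they then stand; what a row does not reach is not made up. A row lasts 1/12 s, in which the tool goes at most 41.7 mm and 7.16 degrees, less where a joint would pass 70% of its speed; a pose out of reach is approached as far as the arm can. A call with a gripper value outside its range is refused whole. The fingers move at their own pace and stop on an object; "squeeze" is the grip in N (left out, the last holds). Time passes only in rows, so rows that do not move let the fingers close. It gives the time, the measured TCP pose, the force, the opening and the grip force at its end, in the units of the state.
- readout.sense(): the state, without advancing time (a new reading comes with each control period).
- cams.snapshot(name): name is "scene" or "side" or "wrist"; returns the picture (480x640x3 uint8, red, green, blue); there is no depth.
- cams.camera_model(name): a dict with "mtx" (3x3 intrinsics, pixels), "D" ([k1, k2, p1, p2, k3] as OpenCV has them; the pictures are not rectified), "origin" and "rotation" of the camera in the world. Camera axes: x right, y down, z forward; pixel columns grow to the right and rows downward; lengths in m; the calibration is good to about 2 mm. A picture is of the moment at which its call begins: read the wrist's pose just before it. camera_model takes no time and is no camera call; for the wrist camera it gives the pose at the moment of the call.
- hand_in(): hands the job in; it is judged then, once.
The state is a dict: "t": time; "qpos": joint angles; "dq": joint speeds; "tau": joint torques, N m; "eef_pos": TCP position; "eef_rot": TCP orientation; "ft_force": force on the tool from outside, world axes, zero at the start; "moment": the same for the moment, N m; "grip_width": finger opening in m; "finger_force": force on a finger pad.
Only numpy, scipy, OpenCV 4.12 (cv2) and the standard library are available. Lean on these libraries where they do the work, as an engineer would, in place of code of your own. Each camera call takes 0.05 s, during which the arm holds its last target. There are 200 camera calls.

## Working session

There is one attempt and no reset: what is moved stays moved. The work goes in short steps, Python scripts to look and compute and a tool call to move; the robot and the scene stay as the last step left them, time stands still between calls to the robot, and variables do not carry over. Pictures are saved under pics/ and viewed, at most 10 in all, crops included, and the job is handed in when it is done.

Besides the shell and the picture viewer there is one more tool, called after "Call:" as a command line: name --pt "numbers of a row" for each row, then --argument value for the rest. jog_arm: Moves the arm, as the interface text tells. Its arguments: {"type":"object","properties":{"moves":{"type":"array"},"squeeze":{"type":"number"}},"required":["moves"]}

```bash
mkdir -p pics; ls; python3 - <<'E'
from cell import readout,cams,arm
import cv2,numpy as np
s=readout.sense();print(s);print(arm.nose_length)
a=[cams.snapshot(n) for n in("scene","side")]
for n,i in zip(("scene","side"),a):
    cv2.imwrite(f"pics/{n}0.png",i[:,:,::-1]);m=cams.camera_model(n);print(n,m)
E
```

```text
pics
{'t': 0.0, 'qpos': array([-1.29749803,  0.61588128, -0.01267742,  1.42488559,  0.00808691,
        1.10338946, -0.04043308]), 'dq': array([-0.00139521, -0.00149486,  0.00100018, -0.00028326, -0.00169064,
        0.00019877,  0.00050379]), 'tau': array([-3.79623871e-04, -4.58930397e+01,  2.09088139e-01, -1.65747017e+01,
       -6.10255217e-02,  2.04185187e-02,  2.28606532e-04]), 'eef_pos': array([0.19169672, 0.62030336, 0.23150998]), 'eef_rot': array([-0.46898228, -3.10599666,  0.00390264]), 'ft_force': array([ 0.62928595, -0.86221561, -0.34938302]), 'moment': array([-0.00556499, -0.00824415, -0.0361466 ]), 'finger_force': 0.0, 'grip_width': 0.09273072764997164}
0.014
scene {'mtx': array([[500.28764946,   0.        , 320.36121453],
       [  0.        , 500.28764946, 235.4885661 ],
       [  0.        ,   0.        ,   1.        ]]), 'D': array([0.04507241, 0.        , 0.        , 0.        , 0.        ]), 'origin': array([-0.39930042, -0.68389224,  0.85054995]), 'rotation': array([-1.94558453,  0.85896511, -0.47796917])}
side {'mtx': array([[472.07430905,   0.        , 328.98803637],
       [  0.        , 472.07430905, 244.21568462],
       [  0.        ,   0.        ,   1.        ]]), 'D': array([-0.04283088,  0.        ,  0.        ,  0.        ,  0.        ]), 'origin': array([-0.6724006 ,  0.34622354,  1.02276659]), 'rotation': array([-1.60247332,  1.75607884, -0.90421144])}
```

View pics/scene0.png

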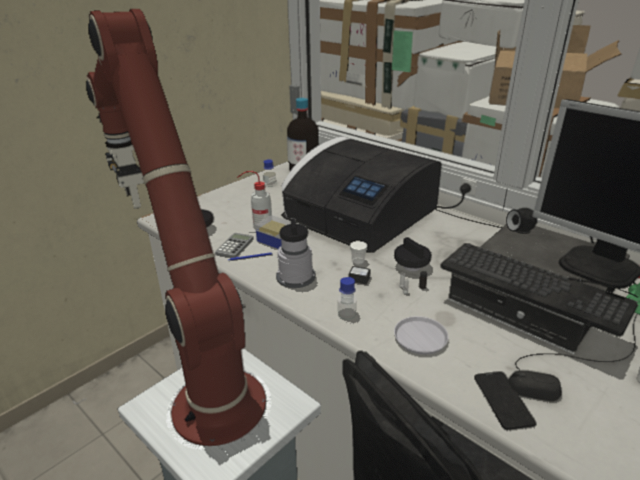

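View pics/side0.png

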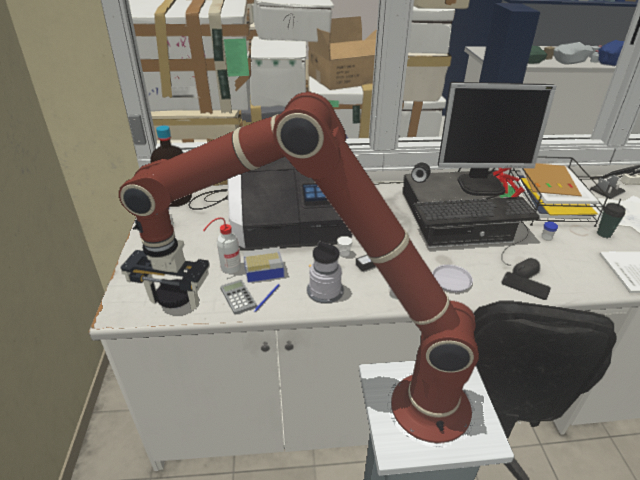

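The scene shows a vessel with a black cap at scene (294,232) and side (325,252). The look-alike caps stand loose: one at scene (412,250), and one under the gripper at scene (207,218), side (175,290). The vessel's cap is the smallest and the only one on the vessel. The dish is at scene (421,336), side (452,278). Next I'll take close crops.

```bash
cat >h.py <<'E'
import numpy as np,cv2
from scipy.spatial.transform import Rotation as R
from scipy.optimize import least_squares
def rm(m): 
    r=np.array(m["rotation"]); return r if r.shape==(3,3) else R.from_rotvec(r).as_matrix()
def ray(m,px):
    u=cv2.undistortPoints(np.array([[px]],float),m["mtx"],m["D"])[0,0]
    d=rm(m)@[u[0],u[1],1]; return np.array(m["origin"]),d/np.linalg.norm(d)
def onz(m,px,z):
    o,d=ray(m,px); return o+d*(z-o[2])/d[2]
def tri(obs):
    A=np.zeros((3,3));b=np.zeros(3);rs=[ray(m,p) for m,p in obs]
    for o,d in rs: P=np.eye(3)-np.outer(d,d);A+=P;b+=P@o
    x=np.linalg.solve(A,b); return x,[round(1e3*np.linalg.norm((np.eye(3)-np.outer(d,d))@(x-o)),1) for o,d in rs]
def proj(m,p):
    M=rm(m);rv,_=cv2.Rodrigues(M.T);return cv2.projectPoints(np.atleast_2d(np.array(p,float)),rv,-M.T@np.array(m["origin"]),m["mtx"],m["D"])[0][:,0]
E
python3 - <<'E'
from cell import cams
from h import *
a=cv2.imread("pics/scene0.png");b=cv2.imread("pics/side0.png")
def c(i,x,y): return cv2.resize(i[y:y+75,x:x+100],None,fx=4,fy=4,interpolation=cv2.INTER_CUBIC)
cv2.imwrite("pics/crop1.png",np.vstack([np.hstack([c(a,245,215),c(b,275,235)]),np.hstack([c(a,371,300),c(b,400,240)])]))
S,D=cams.camera_model("scene"),cams.camera_model("side")
print(tri([(S,(294,228)),(D,(325,247))]),tri([(S,(421,336)),(D,(452,279))]))
E
```

```text
(array([0.45613515, 0.22549805, 0.16686729]), [np.float64(2.9), np.float64(2.9)]) (array([ 0.46848393, -0.20272633,  0.00531539]), [np.float64(1.1), np.float64(1.1)])
```

View pics/crop1.png

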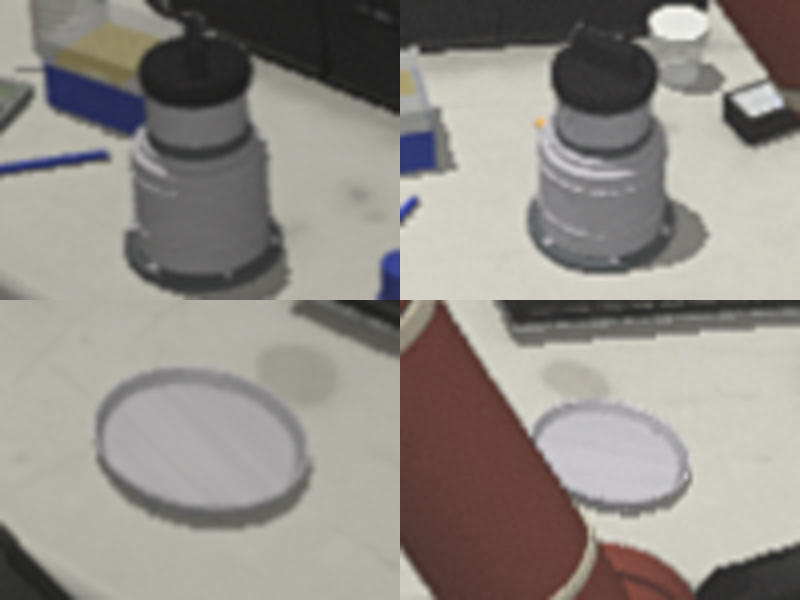

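```bash
cat >>h.py <<'E'
def go(s,p,yaw=None):
    "delta in tool frame to world p (tool down); also tool x heading"
    M=R.from_rotvec(s["eef_rot"]).as_matrix()
    return np.round(M.T@(np.array(p)-s["eef_pos"]),4),np.round(M,3)
E
python3 - <<'E'
from cell import cams,readout
from h import *
s=readout.sense();print(go(s,[.456-.0,.225,.33]));w=cams.camera_model("wrist");print(w);print(R.from_rotvec(s["eef_rot"]).as_matrix().T@(w["origin"]-s["eef_pos"]))
E
```

```text
(array([-0.3692, -0.2999, -0.0977]), array([[-0.955,  0.295, -0.001],
       [ 0.295,  0.955, -0.002],
       [-0.   , -0.002, -1.   ]]))
{'mtx': array([[360.91199178,   0.        , 317.31048839],
       [  0.        , 360.91199178, 228.62106501],
       [  0.        ,   0.        ,   1.        ]]), 'D': array([-0.02394026,  0.        ,  0.        ,  0.        ,  0.        ]), 'origin': array([0.12187892, 0.64294163, 0.38306034]), 'rotation': array([2.34887994, 1.73229388, 0.22754769])}
[ 0.07343196  0.00059602 -0.15143746]
```

Call:
jog_arm --pt "0 0 0 0 0 -0.035 0" --pt "0 0 0 0 0 -0.035 0" --pt "0 0 0 -0.01 -0.008 -0.028 0" --pt "0 0 0 -0.024 -0.02 0 0" --pt "0 0 0 -0.024 -0.02 0 0" --pt "0 0 0 -0.024 -0.02 0 0" --pt "0 0 0 -0.024 -0.02 0 0" --pt "0 0 0 -0.024 -0.02 0 0" --pt "0 0 0 -0.024 -0.02 0 0" --pt "0 0 0 -0.024 -0.02 0 0" --pt "0 0 0 -0.024 -0.02 0 0" --pt "0 0 0 -0.024 -0.02 0 0"

```text
t: 1.1
eef_pos: [0.3527, 0.373, 0.3303]
eef_rot: [-0.469, -3.106, 0.001]
ft_force: [1.1, 0.8, 0.5]
grip_width: 0.0926
finger_force: 0.0
```

Call:
jog_arm --pt "0 0 0 -0.024 -0.02 0 0" --pt "0 0 0 -0.024 -0.02 0 0" --pt "0 0 0 -0.024 -0.02 0 0" --pt "0 0 0 -0.024 -0.02 0 0" --pt "0 0 0 -0.024 -0.019 0 0" --pt "0 0 0 -0.023 -0.013 0 0" --pt "0 0 0 0 0 0 0" --pt "0 0 0 0 0 0 0"

```text
t: 1.77
eef_pos: [0.4564, 0.2239, 0.3302]
eef_rot: [-0.475, -3.105, 0.001]
ft_force: [-0.2, 0.5, 0.7]
grip_width: 0.0929
finger_force: 0.0
```

```bash
cat >snap.py <<'E'
import sys,pickle
from cell import cams,readout
from h import *
n=sys.argv[1];s=readout.sense();m=cams.camera_model("wrist");i=cams.snapshot("wrist");cv2.imwrite(f"pics/{n}.png",i[:,:,::-1])
pickle.dump((s,m),open(n+".pkl","wb"));print(s["t"],s["eef_pos"],s["qpos"],s["ft_force"],s["moment"])
E
python3 snap.py w1
```

```text
1.7667 [0.45644817 0.22389397 0.33021588] [-0.58948762  0.30633193  0.12407043  1.66925058 -0.04030096  1.16959669
  0.81171655] [-0.19957146  0.47734808  0.67195155] [-0.02638536 -0.01502563 -0.02023124]
```

View pics/w1.png

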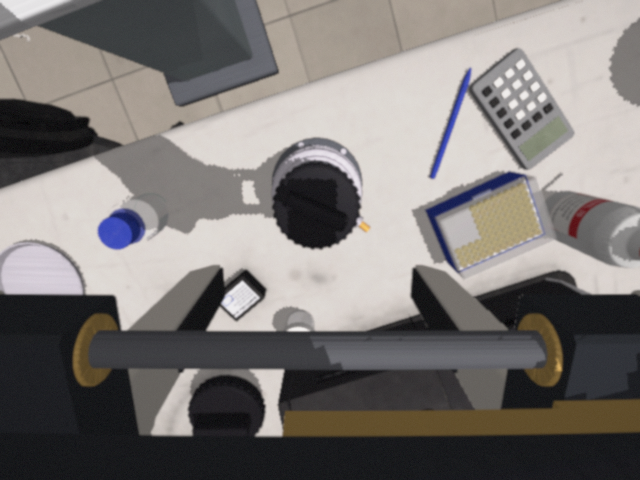

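Call:
jog_arm --pt "0 0 0 -0.02 0.02 0 0" --pt "0 0 0 -0.02 0.02 0 0" --pt "0 0 0 -0.02 0.02 0 0" --pt "0 0 0 0 0.02 0 0" --pt "0 0 0 0 0 0 0" --pt "0 0 0 0 0 0 0" --pt "0 0 0 0 0 0 0"

```text
t: 2.4
eef_pos: [0.5356, 0.2845, 0.3304]
eef_rot: [-0.466, -3.106, 0.001]
ft_force: [-0.7, -0.9, 0.2]
grip_width: 0.0927
finger_force: 0.0
```

```bash
python3 snap.py w2; python3 - <<'E'
from h import *
import pickle
s,m=pickle.load(open("w2.pkl","rb"));p=proj(m,[.456,.225,.165])[0];print(p)
s1,m1=pickle.load(open("w1.pkl","rb"));out=[]
for n,c in(("w1",(316,205)),("w2",p)):
    i=cv2.imread(f"pics/{n}.png");x,y=int(c[0])-50,int(c[1])-75;print(x,y)
    k=i[max(y,0):max(y,0)+150,x:x+100];k=cv2.resize(k,None,fx=4,fy=4,interpolation=cv2.INTER_CUBIC);k=(255*(k/255.)**.45).astype('uint8');out.append(k)
cv2.imwrite("pics/crop2.png",np.hstack(out))
E
```

```text
2.4 [0.53555219 0.28445334 0.33041376] [-0.5972103   0.47495861  0.12082366  1.40045277 -0.05772512  1.27119031
  0.80040962] [-0.65578706 -0.90532605  0.24834584] [-0.04162393  0.05515949 -0.03790752]
[223.80109769 149.19609693]
266 130
173 74
```

View pics/crop2.png

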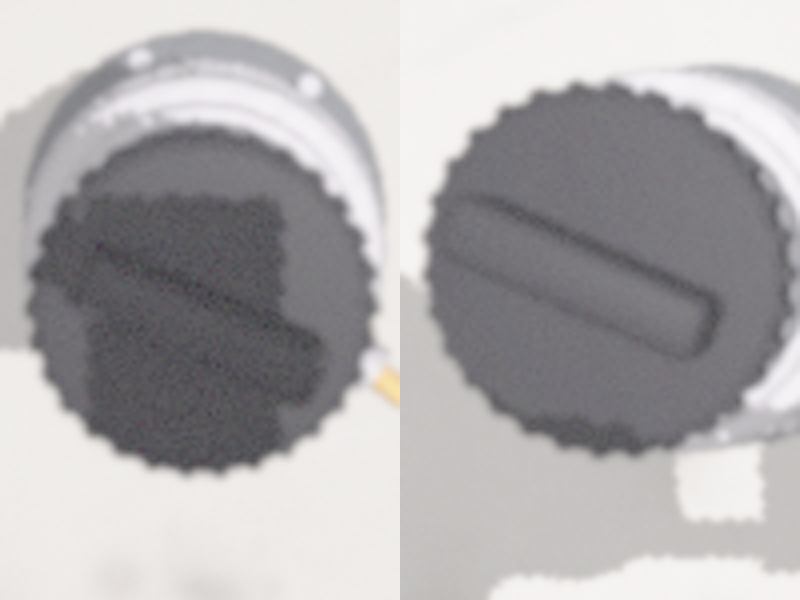

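Crop: in w1 the disc centre is at (317,204.5). In w2 it is at (225.5,141), and the bar's top runs from (185.5,130.3) to (248.5,155.3).

```bash
python3 - <<'E'
from cell import cams
from h import *
import pickle
s1,m1=pickle.load(open("w1.pkl","rb"));s2,m2=pickle.load(open("w2.pkl","rb"))
print("disc",tri([(m1,(316.9,204.5)),(m2,(225.5,141))]))
print("barR",tri([(m1,(266+312/4,130+367/4)),(m2,(248.5,155.3))]))
a,b=[onz(m2,p,.185) for p in((185.5,130.3),(248.5,155.3))]
print(a,b,(a+b)/2,np.linalg.norm(a-b),np.degrees(np.arctan2(*(b-a)[1::-1])))
S,D=cams.camera_model("scene"),cams.camera_model("side")
print("disc fixed", tri([(S,(245+195/4,215+70/4)),(D,(275+204/4,235+78/4))]))
# dish rim centre, crop2: scene rim ellipse
for nm,m,p in(("S",S,(371+201/4,300+437/4)),("D",D,(400+211/4,240+152/4))): print(nm,onz(m,p,.012))
print(tri([(S,(371+201/4,300+437/4)),(D,(400+211/4,240+152/4))]))
M=R.from_rotvec(s2["eef_rot"]).as_matrix();d=(b-a)/np.linalg.norm(b-a);print("bar in tool",M.T@d)
E
```

```text
disc (array([0.44926671, 0.22597458, 0.15269737]), [np.float64(0.2), np.float64(0.2)])
barR (array([0.46707139, 0.24544833, 0.17379323]), [np.float64(0.1), np.float64(0.1)])
[0.43365572 0.20610675 0.185     ] [0.46708989 0.24758426 0.185     ] [0.4503728 0.2268455 0.185    ] 0.05327500951984737 51.128421737990465
disc fixed (array([0.44914057, 0.22328279, 0.15030994]), [np.float64(2.4), np.float64(2.4)])
S [ 0.27083594 -0.33075728  0.012     ]
D [ 0.46409711 -0.20283942  0.012     ]
(array([ 0.45300485, -0.24597547, -0.08634477]), [np.float64(83.6), np.float64(83.6)])
bar in tool [-0.37144013  0.92845579 -0.00143973]
```

Call:
jog_arm --pt "0 0 0.122 0 0 0 0" --pt "0 0 0.122 0 0 0 0" --pt "0 0 0.122 0 0 0 0" --pt "0 0 0.122 0 0 0 0" --pt "0 0 0.122 0 0 0 0" --pt "0 0 0.122 0 0 0 0" --pt "0 0 0.122 0 0 0 0" --pt "0 0 0.122 0 0 0 0" --pt "0 0 0.122 0 0 0 0" --pt "0 0 0.122 0 0 0 0" --pt "0 0 0.122 0 0 0 0" --pt "0 0 0.122 0 0 0 0"

```text
t: 3.45
eef_pos: [0.5362, 0.2832, 0.3314]
eef_rot: [-2.431, -1.988, -0.001]
ft_force: [0.9, -0.6, -0.2]
grip_width: 0.093
finger_force: 0.0
```

Call:
jog_arm --pt "0 0 0.122 0 0 0 0.5" --pt "0 0 0.122 0 0 0 0.5" --pt "0 0 0.122 0 0 0 0.5" --pt "0 0 0.121 0 0 0 0.5" --pt "0 0 0 0 0 0 0.5" --pt "0 0 0 0 0 0 0.5"

```text
t: 3.95
eef_pos: [0.5363, 0.2836, 0.3311]
eef_rot: [-2.833, -1.357, -0.0]
ft_force: [-0.2, -0.5, -0.4]
grip_width: 0.0574
finger_force: 0.0
```

```bash
python3 - <<'E'
from cell import readout
from h import *
s=readout.sense();print(s["qpos"],s["ft_force"],s["moment"]);d,M=go(s,[.450,.2263,.22]);print(d,M)
b=np.array([np.cos(np.radians(51.1)),np.sin(np.radians(51.1)),0]);print(M.T@b)
E
```

```text
[-0.87575274  0.5239734   0.60933562  1.40947301 -0.30196276  1.30165945
 -0.92693954] [-0.23316183 -0.47455065 -0.43620375] [-0.04400455  0.05630828  0.023061  ]
[-0.0988 -0.0313  0.1111] [[ 0.627  0.779 -0.   ]
 [ 0.779 -0.627  0.   ]
 [ 0.    -0.    -1.   ]]
[0.99998425 0.00122477 0.        ]
```

Call:
jog_arm --pt "0 0 0 -0.02 -0.006 0.01 0.5" --pt "0 0 0 -0.02 -0.006 0.016 0.5" --pt "0 0 0 -0.02 -0.006 0.016 0.5" --pt "0 0 0 -0.02 -0.006 0.016 0.5" --pt "0 0 0 -0.0188 -0.0073 0.016 0.5" --pt "0 0 0 0 0 0 0.5" --pt "0 0 0 0 0 0 0.5" --pt "0 0 0 0 0 0 0.5"

```text
t: 4.62
eef_pos: [0.4516, 0.2276, 0.2577]
eef_rot: [-2.834, -1.356, -0.005]
ft_force: [0.0, 0.1, 0.7]
grip_width: 0.0468
finger_force: 0.0
```

```bash
python3 snap.py w3; python3 - <<'E'
from h import *
import pickle
s,m=pickle.load(open("w3.pkl","rb"))
c=np.array([.450,.2263,.174]);b=np.array([.628,.778,0]);n=np.array([.778,-.628,0]);
P=proj(m,[c+.028*i*b+.007*j*n+[0,0,.011] for i,j in((1,1),(1,-1),(-1,-1),(-1,1))]);print(P)
i=cv2.imread("pics/w3.png");i=(255*(i/255.)**.45).astype('uint8');x,y=P.mean(0).astype(int);x0=max(0,x-120);y0=max(0,min(y-90,300));k=cv2.resize(i[y0:y0+180,x0:x0+240],None,fx=3,fy=3);print(x0,y0)
for p in P: cv2.circle(k,tuple(int(v) for v in (p-[x0,y0])*3),2,(0,0,255),-1)
cv2.imwrite("pics/crop3.png",k);print(go(s,[.45,.2263,.18])[0])
E
```

```text
4.6167 [0.45156184 0.22756949 0.25772708] [-0.93705487  0.41190073  0.61559613  1.81199232 -0.27863621  1.00199411
 -0.88811488] [0.04163328 0.13696701 0.73785017] [-0.02062746  0.13519132  0.04023507]
[[329.50643567 207.27243736]
 [307.41788471 207.26906483]
 [307.98367665 288.76424861]
 [328.74345891 288.76176246]]
198 158
[-0.0022 -0.0005  0.0777]
```

View pics/crop3.png

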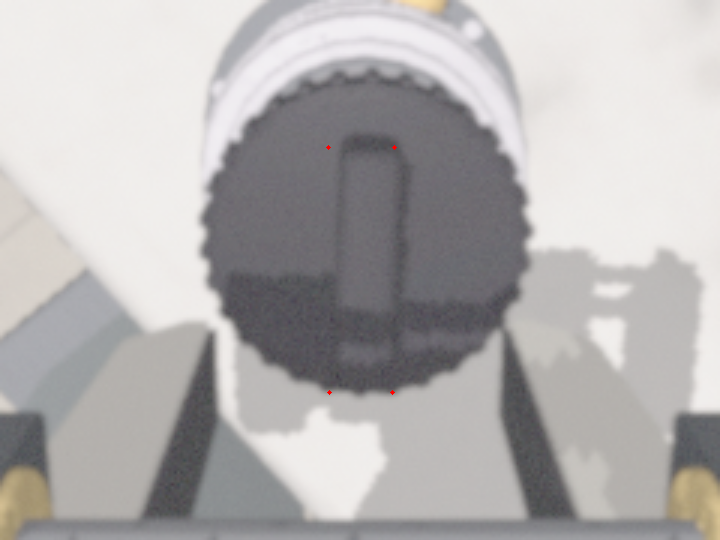

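```bash
python3 - <<'E'
from h import *
import pickle
s1,m1=pickle.load(open("w1.pkl","rb"));s2,m2=pickle.load(open("w2.pkl","rb"));s3,m3=pickle.load(open("w3.pkl","rb"))
for m in(m1,m2,m3): print(rm(m)[:,2],m["origin"])
t=np.linspace(0,2*np.pi,720)
def box(m,x,y,z,r):
    P=proj(m,np.c_[x+r*np.cos(t),y+r*np.sin(t),0*t+z]);return np.r_[P.min(0),P.max(0)]
def o(x0,y0,k,l,tp,r,b): return np.array([x0+l/k,y0+tp/k,x0+r/k,y0+b/k])
O=[(m1,o(266,130,4,30,123,378,473)),(m2,o(173,74,4,26,80,392,455)),(m3,o(198,158,3,203,70,530,393))]
for sel in([0,1,2],[0],[1],[2],[0,1]):
  for fr in(0,1):
    f=lambda p:np.concatenate([box(O[i][0],p[0],p[1],p[2],p[3] if fr else .0395)-O[i][1] for i in sel])
    q=least_squares(f,[.45,.226,.16,.0395]);print(sel,fr,q.x.round(4),q.fun.round(1))
E
```

```text
[ 0.24851022 -0.07914031 -0.96539084] [0.38668386 0.24651395 0.48170233]
[ 0.24856176 -0.07769816 -0.96549472] [0.46575916 0.30666045 0.48196082]
[-0.16179646 -0.20213502 -0.96590027] [0.49580903 0.28459844 0.40939132]
[0, 1, 2] 0 [0.4506 0.2262 0.1588 0.0395] [ 0.7  2.7  0.3  0.2  0.1  0.6 -1.2 -0.4 -1.3  1.7 -1.1 -1.1]
[0, 1, 2] 1 [0.4504 0.2253 0.1541 0.0407] [-1.   1.1 -0.1 -0.1 -0.3 -0.1 -0.2  0.2 -1.3  0.3  0.1 -1.3]
[0] 0 [0.4483 0.2265 0.1637 0.0395] [-0.5  0.5  0.5 -0.5]
[0] 1 [ 0.4887  0.2134 -0.0453  0.0654] [-0.5  0.5  0.5 -0.5]
[1] 0 [0.4508 0.2277 0.1628 0.0395] [ 0.1 -0.  -0.1  0.1]
[1] 1 [0.4609 0.2808 0.3775 0.0129] [ 0.1 -0.  -0.1  0.1]
[2] 0 [0.4519 0.2265 0.1617 0.0395] [-0.7  0.7  0.7 -0.8]
[2] 1 [ 0.4053  0.1648 -0.1013  0.0814] [-0.7  0.7  0.7 -0.8]
[0, 1] 0 [0.4499 0.2265 0.1591 0.0395] [ 0.7  1.9  0.4 -0.5 -0.  -0.3 -1.1 -1.2]
[0, 1] 1 [0.4503 0.2257 0.1539 0.0406] [-0.6  0.8  0.3 -0.4  0.1 -0.3  0.2 -0.1]
```

Call:
jog_arm --pt "0 0 0 -0.0018 0.0007 0.02 0.5" --pt "0 0 0 0 0 0.02 0.5" --pt "0 0 0 0 0 0.02 0.5" --pt "0 0 0 0 0 0.01 0.5" --pt "0 0 0 0 0 0.004 0.5" --pt "0 0 0 0 0 0 0.5" --pt "0 0 0 0 0 0 0.5" --pt "0 0 0 0 0 0 0.5"

```text
t: 5.33
eef_pos: [0.4508, 0.2254, 0.1837]
eef_rot: [2.835, 1.354, 0.004]
ft_force: [-1.0, -0.4, -0.3]
grip_width: 0.0464
finger_force: 0.0
```

Call:
jog_arm --pt "0 0 0 0 0 0.002 0.5" --pt "0 0 0 0 0 0.002 0.5" --pt "0 0 0 0 0 0 0.5" --pt "0 0 0 0 0 0 0.5"

```text
t: 5.67
eef_pos: [0.4497, 0.2252, 0.1787]
eef_rot: [-2.835, -1.354, -0.0]
ft_force: [-0.1, 0.6, 1.0]
grip_width: 0.0464
finger_force: 0.0
```

Call:
jog_arm --pt "0 0 0 0 0 0.0005 0.7" --pt "0 0 0 0 0 0 0.8" --pt "0 0 0 0 0 0 0.9" --pt "0 0 0 0 0 0 1" --pt "0 0 0 0 0 0 1" --pt "0 0 0 0 0 0 1" --pt "0 0 0 0 0 0 1" --pt "0 0 0 0 0 0 1" --pt "0 0 0 0 0 0 1" --squeeze 40

```text
t: 6.42
eef_pos: [0.4503, 0.2249, 0.1783]
eef_rot: [2.835, 1.353, 0.001]
ft_force: [0.8, -1.1, 0.1]
grip_width: 0.0138
finger_force: 39.7
```

```bash
python3 -c "
from cell import readout
s=readout.sense();print(s)"
```

```text
{'t': 6.4167, 'qpos': array([-0.88503454,  0.50706106,  0.55946278,  1.92317851, -0.36253625,
        0.8111359 , -0.80896581]), 'dq': array([-6.42186615e-06,  4.17599927e-04,  1.09395219e-04,  1.55020682e-03,
       -1.66202030e-03, -7.10265112e-04, -9.91122622e-04]), 'tau': array([ -0.58151873, -34.09300804,   4.16715682, -12.27008969,
        -0.30201148,   0.27291035,  -0.03985882]), 'eef_pos': array([0.45026022, 0.22491672, 0.17829032]), 'eef_rot': array([2.83455553e+00, 1.35306736e+00, 1.21913291e-03]), 'ft_force': array([ 0.78268176, -1.06149872,  0.14719506]), 'moment': array([-0.26354222, -0.16819217,  0.03365818]), 'finger_force': 39.72917854785919, 'grip_width': 0.013810266959496841}
```

Call:
jog_arm --pt "0 0 -0.03 0 0 0 1" --pt "0 0 -0.03 0 0 0 1" --pt "0 0 -0.03 0 0 0 1" --pt "0 0 -0.03 0 0 0 1" --pt "0 0 -0.03 0 0 0 1" --pt "0 0 -0.03 0 0 0 1" --pt "0 0 -0.03 0 0 0 1" --pt "0 0 0 0 0 0 1"

```text
t: 7.08
eef_pos: [0.4497, 0.2253, 0.1782]
eef_rot: [-2.676, -1.646, -0.0]
ft_force: [0.5, -0.3, 2.4]
grip_width: 0.0137
finger_force: 39.7
```

```bash
cat >st.py <<'E'
from cell import readout
from h import *
s=readout.sense();M=R.from_rotvec(s["eef_rot"]).as_matrix()
print("t",round(s["t"],2),"pos",s["eef_pos"].round(4),"yaw",round(np.arctan2(M[1,0],M[0,0]),4),"tilt",M[:2,2].round(3),"F",s["ft_force"].round(1),"M",s["moment"].round(3),"q7",s["qpos"][6].round(3),s["finger_force"].round(1))
E
python3 st.py
```

```text
Traceback (most recent call last):
  File "st.py", line 4, in <module>
    print("t",round(s["t"],2),"pos",s["eef_pos"].round(4),"yaw",round(np.arctan2(M[1,0],M[0,0]),4),"tilt",M[:2,2].round(3),"F",s["ft_force"].round(1),"M",s["moment"].round(3),"q7",s["qpos"][6].round(3),s["finger_force"].round(1))
                                                                                                                                                                                                          ^^^^^^^^^^^^^^^^^^^^^^^
AttributeError: 'float' object has no attribute 'round'
```

Call:
jog_arm --pt "0 0 -0.025 0 0 0 1" --pt "0 0 -0.025 0 0 0 1" --pt "0 0 0 0 0 0 1"

```text
t: 7.33
eef_pos: [0.4497, 0.2253, 0.1782]
eef_rot: [-2.634, -1.712, 0.0]
ft_force: [-0.2, 0.7, 3.3]
grip_width: 0.0137
finger_force: 39.7
```

```bash
sed -i 's/,s\["finger_force"\].round(1)//' st.py; python3 st.py
```

```text
t 7.33 pos [0.4497 0.2253 0.1782] yaw 1.1525 tilt [-0.  0.] F [-0.2  0.7  3.3] M [-0.021  0.085 -0.03 ] q7 -0.602
```

Call:
jog_arm --pt "0 0 -0.025 0 0 0 1" --pt "0 0 -0.025 0 0 0 1" --pt "0 0 0 0 0 0 1"

```text
t: 7.58
eef_pos: [0.4497, 0.2253, 0.1782]
eef_rot: [-2.59, -1.777, 0.0]
ft_force: [-0.1, 0.1, 2.8]
grip_width: 0.0136
finger_force: 39.7
```

```bash
python3 st.py
```

```text
t 7.58 pos [0.4497 0.2253 0.1782] yaw 1.2025 tilt [-0.  0.] F [-0.1  0.1  2.8] M [0.012 0.149 0.025] q7 -0.562
```

Call:
jog_arm --pt "0 0 -0.025 0 0 0 1" --pt "0 0 -0.025 0 0 0 1" --pt "0 0 0 0 0 0 1"

```text
t: 7.83
eef_pos: [0.4497, 0.2253, 0.1782]
eef_rot: [-2.545, -1.841, 0.0]
ft_force: [-0.9, -0.1, 2.7]
grip_width: 0.0135
finger_force: 39.7
```

```bash
python3 st.py
```

```text
t 7.83 pos [0.4497 0.2253 0.1782] yaw 1.2524 tilt [-0.  0.] F [-0.9 -0.1  2.7] M [0.01  0.125 0.042] q7 -0.522
```

Call:
jog_arm --pt "0 0 -0.025 0 0 0 1" --pt "0 0 -0.025 0 0 0 1" --pt "0 0 0 0 0 0 1"

```text
t: 8.08
eef_pos: [0.4503, 0.2252, 0.1782]
eef_rot: [2.499, 1.903, 0.002]
ft_force: [1.6, -0.2, 2.5]
grip_width: 0.0138
finger_force: 39.7
```

```bash
python3 st.py
```

```text
t 8.08 pos [0.4503 0.2252 0.1782] yaw 1.302 tilt [0.001 0.   ] F [ 1.6 -0.2  2.5] M [ 0.058 -0.206 -0.02 ] q7 -0.482
```

Call:
jog_arm --pt "0 0 -0.025 0 0 0 1" --pt "0 0 -0.025 0 0 0 1" --pt "0 0 0 0 0 0 1"

```text
t: 8.33
eef_pos: [0.4508, 0.2251, 0.1782]
eef_rot: [2.451, 1.963, 0.003]
ft_force: [2.5, 0.1, -0.1]
grip_width: 0.0143
finger_force: 39.9
```

```bash
python3 st.py
```

```text
t 8.33 pos [0.4508 0.2251 0.1782] yaw 1.3506 tilt [0.002 0.   ] F [ 2.5  0.1 -0.1] M [-0.025 -0.665 -0.339] q7 -0.443
```

Call:
jog_arm --pt "0 0 -0.015 0 0 0 1" --pt "0 0 0 0 0 0 1" --pt "0 0 0 0 0 0 1"

```text
t: 8.58
eef_pos: [0.4508, 0.2251, 0.1782]
eef_rot: [2.437, 1.98, 0.003]
ft_force: [4.8, 1.2, -1.4]
grip_width: 0.0144
finger_force: 40.2
```

```bash
python3 st.py
```

```text
t 8.58 pos [0.4508 0.2251 0.1782] yaw 1.3647 tilt [0.002 0.   ] F [ 4.8  1.2 -1.4] M [ 0.017 -1.031 -0.453] q7 -0.432
```

Call:
jog_arm --pt "0 0 0.025 0 0 0 1" --pt "0 0 0 0 0 0.001 1" --pt "0 0 0 0 0 0.001 1" --pt "0 0 0 0 0 0.001 1" --pt "0 0 0 0 0 0.001 1" --pt "0 0 0 0 0 0 1"

```text
t: 9.08
eef_pos: [0.4508, 0.2249, 0.1758]
eef_rot: [2.461, 1.952, 0.004]
ft_force: [1.7, -1.8, 9.1]
grip_width: 0.0137
finger_force: 39.8
```

```bash
python3 st.py
```

```text
t 9.08 pos [0.4508 0.2249 0.1758] yaw 1.3409 tilt [0.002 0.001] F [ 1.7 -1.8  9.1] M [-0.278 -0.553 -0.216] q7 -0.448
```

Call:
jog_arm --pt "0 0 0 0 0 0.001 1" --pt "0 0 0 0 0 0.001 1" --pt "0 0 0 0 0 0 1"

```text
t: 9.33
eef_pos: [0.4508, 0.225, 0.1738]
eef_rot: [2.46, 1.952, 0.004]
ft_force: [1.8, -0.4, 8.1]
grip_width: 0.0136
finger_force: 39.7
```

```bash
python3 st.py
```

```text
t 9.33 pos [0.4508 0.225  0.1738] yaw 1.3415 tilt [0.002 0.001] F [ 1.8 -0.4  8.1] M [-0.268 -0.555 -0.138] q7 -0.446
```

Call:
jog_arm --pt "0 0 0 0 0 0.001 1" --pt "0 0 0 0 0 0.001 1" --pt "0 0 0 0 0 0.001 1" --pt "0 0 0 0 0 0 1"

```text
t: 9.67
eef_pos: [0.4507, 0.2252, 0.1707]
eef_rot: [2.459, 1.953, 0.003]
ft_force: [2.3, -1.0, 9.1]
grip_width: 0.0139
finger_force: 39.7
```

```bash
python3 st.py
```

```text
t 9.67 pos [0.4507 0.2252 0.1707] yaw 1.3424 tilt [0.002 0.001] F [ 2.3 -1.   9.1] M [-0.351 -0.489  0.001] q7 -0.443
```

Call:
jog_arm --pt "0 0 -0.02 0 0 0 1" --pt "0 0 -0.02 0 0 0 1" --pt "0 0 -0.02 0 0 0 1" --pt "0 0 0 0 0 0 1"

```text
t: 10.0
eef_pos: [0.4505, 0.2253, 0.1708]
eef_rot: [2.399, 2.028, 0.003]
ft_force: [1.9, -1.2, 9.1]
grip_width: 0.0134
finger_force: 39.7
```

```bash
python3 st.py
```

```text
t 10.0 pos [0.4505 0.2253 0.1708] yaw 1.4033 tilt [0.002 0.001] F [ 1.9 -1.2  9.1] M [-0.265 -0.357 -0.043] q7 -0.395
```

Call:
jog_arm --pt "0 0 -0.04 0 0 0 1" --pt "0 0 -0.04 0 0 0 1" --pt "0 0 -0.04 0 0 0 1" --pt "0 0 -0.04 0 0 0 1" --pt "0 0 -0.04 0 0 0 1" --pt "0 0 -0.04 0 0 0 1" --pt "0 0 -0.04 0 0 0 1" --pt "0 0 -0.04 0 0 0 1" --pt "0 0 -0.04 0 0 0 1" --pt "0 0 0 0 0 0 1"

```text
t: 10.83
eef_pos: [0.4495, 0.2253, 0.1706]
eef_rot: [-1.996, -2.425, -0.0]
ft_force: [0.4, -0.2, 9.2]
grip_width: 0.0139
finger_force: 39.7
```

```bash
python3 st.py
```

```text
t 10.83 pos [0.4495 0.2253 0.1706] yaw 1.7643 tilt [-0.  0.] F [ 0.4 -0.2  9.2] M [-0.23  -0.111  0.02 ] q7 -0.109
```

Call:
jog_arm --pt "0 0 -0.035 0 0 0 1" --pt "0 0 -0.035 0 0 0 1" --pt "0 0 -0.03 0 0 0 1" --pt "0 0 0 0 0 0 1"

```text
t: 11.17
eef_pos: [0.4495, 0.2252, 0.1706]
eef_rot: [-1.873, -2.522, -0.0]
ft_force: [0.8, 1.0, 10.2]
grip_width: 0.0139
finger_force: 39.7
```

```bash
python3 st.py
```

```text
t 11.17 pos [0.4495 0.2252 0.1706] yaw 1.8639 tilt [-0.  0.] F [ 0.8  1.  10.2] M [-0.226 -0.125 -0.041] q7 -0.03
```

Call:
jog_arm --pt "0 0 -0.02 0 0 0 1" --pt "0 0 -0.02 0 0 0 1" --pt "0 0 0 0 0 0 1"

```text
t: 11.42
eef_pos: [0.4495, 0.2252, 0.1706]
eef_rot: [-1.823, -2.558, -0.0]
ft_force: [0.8, -0.4, 10.2]
grip_width: 0.0139
finger_force: 39.7
```

```bash
python3 st.py
```

```text
t 11.42 pos [0.4495 0.2252 0.1706] yaw 1.9035 tilt [-0.  0.] F [ 0.8 -0.4 10.2] M [-0.184 -0.137 -0.022] q7 0.002
```

Call:
jog_arm --pt "0 0 0 0 0 -0.003 1" --pt "0 0 0 0 0 -0.003 1" --pt "0 0 0 0 0 -0.003 1" --pt "0 0 0 0 0 0 1"

```text
t: 11.75
eef_pos: [0.4494, 0.2252, 0.1788]
eef_rot: [-1.824, -2.557, 0.0]
ft_force: [0.9, -0.8, 3.6]
grip_width: 0.014
finger_force: 39.7
```

```bash
python3 st.py
```

```text
t 11.75 pos [0.4494 0.2252 0.1788] yaw 1.9023 tilt [-0. -0.] F [ 0.9 -0.8  3.6] M [-0.008 -0.414 -0.033] q7 -0.004
```

Call:
jog_arm --pt "0 0 0 0 0 -0.003 1" --pt "0 0 0 0 0 -0.003 1" --pt "0 0 0 0 0 0 1"

```text
t: 12.0
eef_pos: [0.4491, 0.2246, 0.1839]
eef_rot: [-1.826, -2.556, 0.003]
ft_force: [3.3, -1.4, 0.0]
grip_width: 0.0137
finger_force: 39.7
```

```bash
python3 st.py
```

```text
t 12.0 pos [0.4491 0.2246 0.1839] yaw 1.9011 tilt [-0.002 -0.001] F [ 3.3 -1.4  0. ] M [-0.216 -0.458  0.008] q7 -0.008
```

Call:
jog_arm --pt "0 0 0 0 0 -0.003 1" --pt "0 0 0 0 0 -0.003 1" --pt "0 0 0 0 0 0 1"

```text
t: 12.25
eef_pos: [0.4491, 0.2247, 0.1902]
eef_rot: [-1.826, -2.555, 0.003]
ft_force: [1.6, -1.2, -1.2]
grip_width: 0.0133
finger_force: 39.7
```

```bash
python3 st.py
```

```text
t 12.25 pos [0.4491 0.2247 0.1902] yaw 1.9009 tilt [-0.002 -0.001] F [ 1.6 -1.2 -1.2] M [-0.314 -0.285 -0.   ] q7 -0.011
```

Call:
jog_arm --pt "0 0 0 0 0 -0.005 1" --pt "0 0 0 0 0 -0.008 1" --pt "0 0 0 0 0 -0.012 1" --pt "0 0 0 0 0 -0.015 1" --pt "0 0 0 0 0 -0.015 1" --pt "0 0 0 0 0 -0.01 1" --pt "0 0 0 0 0 -0.005 1" --pt "0 0 0 -0.005 -0.0015 0 1" --pt "0 0 0 -0.01 -0.003 0 1" --pt "0 0 0 -0.016 -0.0047 0 1" --pt "0 0 0 -0.02 -0.0058 0 1" --pt "0 0 0 -0.02 -0.0058 0 1"

```text
t: 13.25
eef_pos: [0.452, 0.1494, 0.2592]
eef_rot: [-1.825, -2.555, 0.004]
ft_force: [0.0, -0.3, -1.4]
grip_width: 0.0141
finger_force: 39.7
```

Call:
jog_arm --pt "0 0 0 -0.022 -0.0064 0 1" --pt "0 0 0 -0.022 -0.0064 0 1" --pt "0 0 0 -0.022 -0.0064 0 1" --pt "0 0 0 -0.022 -0.0064 0 1" --pt "0 0 0 -0.022 -0.0064 0 1" --pt "0 0 0 -0.022 -0.0064 0 1" --pt "0 0 0 -0.022 -0.0064 0 1" --pt "0 0 0 -0.022 -0.0064 0 1" --pt "0 0 0 -0.022 -0.0064 0 1" --pt "0 0 0 -0.022 -0.0064 0 1" --pt "0 0 0 -0.022 -0.0064 0 1" --pt "0 0 0 -0.022 -0.0064 0 1"

```text
t: 14.25
eef_pos: [0.4643, -0.1251, 0.2593]
eef_rot: [-1.826, -2.553, 0.002]
ft_force: [0.3, 0.2, -1.9]
grip_width: 0.0135
finger_force: 39.7
```

```bash
python3 st.py; python3 - <<'E'
from cell import readout
from h import *
print(go(readout.sense(),[.4685,-.203,.2])[0])
E
```

```text
t 14.25 pos [ 0.4643 -0.1251  0.2593] yaw 1.8996 tilt [-0.003  0.001] F [ 0.3  0.2 -1.9] M [-0.062  0.076  0.027] q7 0.724
[-0.0751 -0.021   0.0592]
```

Call:
jog_arm --pt "0 0 0 -0.02 -0.0055 0 1" --pt "0 0 0 -0.02 -0.0055 0 1" --pt "0 0 0 -0.017 -0.005 0.005 1" --pt "0 0 0 -0.012 -0.003 0.01 1" --pt "0 0 0 -0.005 -0.002 0.02 1" --pt "0 0 0 0 0 0.025 1" --pt "0 0 0 0 0 0.025 1" --pt "0 0 0 0 0 0.025 1" --pt "0 0 0 0 0 0.025 1" --pt "0 0 0 0 0 0.015 1" --pt "0 0 0 0 0 0 1" --pt "0 0 0 0 0 0 1"

```text
t: 15.25
eef_pos: [0.4686, -0.2005, 0.1093]
eef_rot: [-1.826, -2.552, 0.002]
ft_force: [0.7, -0.5, 0.1]
grip_width: 0.0138
finger_force: 39.7
```

```bash
python3 st.py; python3 - <<'E'
from cell import cams
from h import *
o=[]
for n,(x,y) in(("scene",(361,275)),("side",(392,215))):
    i=cams.snapshot(n)[:,:,::-1];o.append(cv2.resize(i[y:y+120,x:x+120],None,fx=3.3,fy=3.3,interpolation=cv2.INTER_CUBIC))
cv2.imwrite("pics/d1.png",np.hstack(o))
E
```

```text
t 15.25 pos [ 0.4686 -0.2005  0.1093] yaw 1.8996 tilt [-0.004  0.001] F [ 0.7 -0.5  0.1] M [-0.143  0.034 -0.06 ] q7 0.992
```

View pics/d1.png

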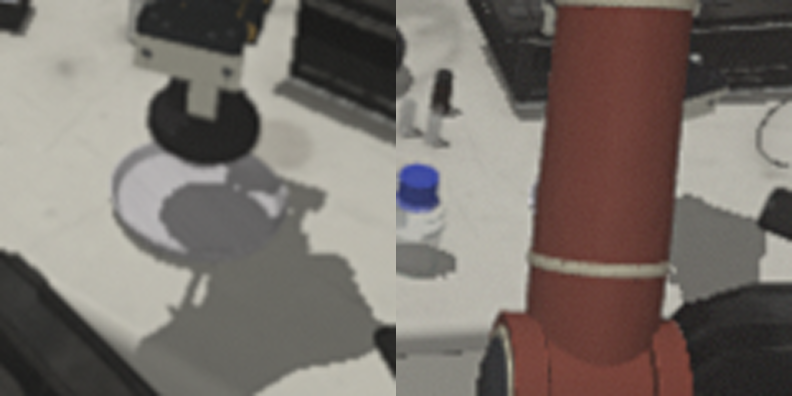

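The cap is held level above the dish: the disc is at crop (204,120) and the dish at (200,200), directly below it. I'll lower it now.

Call:
jog_arm --pt "0 0 0 0 0 0.008 1" --pt "0 0 0 0 0 0.012 1" --pt "0 0 0 0 0 0.012 1" --pt "0 0 0 0 0 0.007 1" --pt "0 0 0 0 0 0.003 1" --pt "0 0 0 0 0 0.002 1" --pt "0 0 0 0 0 0.001 1" --pt "0 0 0 0 0 0 1" --pt "0 0 0 0 0 0 1"

```text
t: 16.1
eef_pos: [0.4705, -0.2004, 0.0656]
eef_rot: [1.826, 2.555, 0.0]
ft_force: [-0.3, -0.1, -1.0]
grip_width: 0.0138
finger_force: 39.7
```

```bash
python3 st.py
```

```text
t 16.1 pos [ 0.4705 -0.2004  0.0656] yaw 1.9009 tilt [ 0.001 -0.   ] F [-0.3 -0.1 -1. ] M [-0.057  0.026  0.029] q7 1.025
```

Call:
jog_arm --pt "0 0 0 0 0 0.001 1" --pt "0 0 0 0 0 0.001 1" --pt "0 0 0 0 0 0.001 1" --pt "0 0 0 0 0 0 1" --pt "0 0 0 0 0 0 1"

```text
t: 16.52
eef_pos: [0.4701, -0.2002, 0.0621]
eef_rot: [-1.826, -2.556, 0.0]
ft_force: [-0.9, -0.0, -1.1]
grip_width: 0.0137
finger_force: 39.7
```

```bash
python3 st.py
```

```text
t 16.52 pos [ 0.4701 -0.2002  0.0621] yaw 1.9008 tilt [-0.  0.] F [-0.9 -0.  -1.1] M [-0.041  0.045 -0.004] q7 1.027
```

Call:
jog_arm --pt "0 0 0 0 0 0.0005 1" --pt "0 0 0 0 0 0.0005 1" --pt "0 0 0 0 0 0 1" --pt "0 0 0 0 0 0 1"

```text
t: 16.85
eef_pos: [0.4702, -0.2003, 0.0614]
eef_rot: [1.826, 2.556, 0.0]
ft_force: [-0.8, -0.3, 1.6]
grip_width: 0.0139
finger_force: 39.7
```

```bash
python3 st.py
```

```text
t 16.85 pos [ 0.4702 -0.2003  0.0614] yaw 1.9008 tilt [ 0. -0.] F [-0.8 -0.3  1.6] M [0.01  0.153 0.02 ] q7 1.028
```

Call:
jog_arm --pt "0 0 0 0 0 0.0002 1" --pt "0 0 0 0 0 0 1" --pt "0 0 0 0 0 0 0.83" --pt "0 0 0 0 0 0 0.8" --pt "0 0 0 0 0 0 0.7" --pt "0 0 0 0 0 0 0.6" --pt "0 0 0 0 0 0 0.55" --pt "0 0 0 0 0 0 0.55" --squeeze 5

```text
t: 17.52
eef_pos: [0.4701, -0.2002, 0.0609]
eef_rot: [-1.826, -2.556, 0.0]
ft_force: [1.1, 0.4, 1.0]
grip_width: 0.0394
finger_force: 0.0
```

Call:
jog_arm --pt "0 0 0 0 0 -0.003 0.55" --pt "0 0 0 0 0 -0.008 0.55" --pt "0 0 0 0 0 -0.02 0.55" --pt "0 0 0 0 0 -0.03 0.55" --pt "0 0 0 0 0 -0.04 0.55" --pt "0 0 0 0 0 -0.04 0.55" --pt "0 0 0 0 0 -0.03 0.55" --pt "0 0 0 -0.02 0 -0.02 0.55" --pt "0 0 0 -0.03 0 0 0.55" --pt "0 0 0 -0.03 0 0 0.55" --pt "0 0 0 0 0 0 0.55" --pt "0 0 0 0 0 0 0.55"

```text
t: 18.52
eef_pos: [0.4955, -0.2774, 0.2524]
eef_rot: [1.83, 2.553, -0.001]
ft_force: [0.3, 0.1, -0.1]
grip_width: 0.0418
finger_force: 0.0
```

```bash
python3 st.py; python3 - <<'E'
from cell import cams
from h import *
i=cams.snapshot("scene")[:,:,::-1][200:375,235:475];w=cams.snapshot("wrist")[:,:,::-1]
i=cv2.resize(i,(439,320));w=cv2.resize(w,(360,270));w=cv2.copyMakeBorder(w,0,50,0,0,0)
cv2.imwrite("pics/e1.png",np.hstack([i,w]))
E
```

```text
t 18.52 pos [ 0.4955 -0.2774  0.2524] yaw 1.8977 tilt [-0.    -0.001] F [ 0.3  0.1 -0.1] M [-0.063  0.004 -0.026] q7 1.014
```

View pics/e1.png

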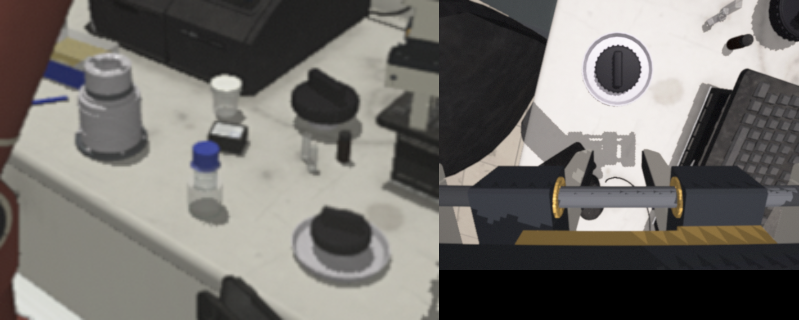

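The cap stands centred in the dish with its bar up, at left crop (340,235) and wrist (618,70). The vessel is open at (107,90), and the bottle (205,175), pot (226,95) and vial (344,147) are still in place. The gripper touches nothing.

```bash
python3 -c "
from cell import hand_in
print(hand_in())"
```

```text
the job is handed in; nothing more can be done
None
```

The pressure cap is off the vessel and stands grip bar up, centred in the dish, with the bottle, pot and vial left where they were; the job was handed in after about 19 s of robot time.

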